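# Balance the loaded centrifuge rotor

### The job

This six-bucket centrifuge rotor has been loaded out of balance. Rearrange the bottles so that each bucket holds one bottle and every bottle sits straight across the hub from its identical twin (amber opposite amber, blue opposite blue, white opposite white), all standing upright on the floor of their buckets. The white bench pad is free for setting a bottle aside meanwhile; do not tip any bottle over.

Things in the scene. Friction and masses are not known exactly. Their poses are not given: they have to be found in the camera images.
- amber_1_mid (a point): Brown (amber) bottle with a black screw cap: 56 mm diameter, 125 mm tall, 0.18 kg; upright wall from the base to 87 mm up, then a shoulder and the 38 mm cap. Point: on its axis, half-way up (62.5 mm above its base). Frame z points to its cap. It has one identical twin, amber_2; which of the two is which does not matter.
- amber_2_mid (a point): Brown (amber) bottle with a black screw cap: 56 mm diameter, 125 mm tall, 0.18 kg; upright wall from the base to 87 mm up, then a shoulder and the 38 mm cap. Point: on its axis, half-way up (62.5 mm above its base). Frame z points to its cap. It has one identical twin, amber_1; which of the two is which does not matter.
- blue_1_mid (a point): Pale blue see-through bottle with a blue screw cap: 48 mm diameter, 102 mm tall, 0.09 kg; upright wall from the base to 67 mm up, then a shoulder and the 36 mm cap. Point: on its axis, half-way up (51 mm above its base). Frame z points to its cap. It has one identical twin, blue_2; which of the two is which does not matter.
- blue_2_mid (a point): Pale blue see-through bottle with a blue screw cap: 48 mm diameter, 102 mm tall, 0.09 kg; upright wall from the base to 67 mm up, then a shoulder and the 36 mm cap. Point: on its axis, half-way up (51 mm above its base). Frame z points to its cap. It has one identical twin, blue_1; which of the two is which does not matter.
- white_1_mid (a point): White bottle with a white screw cap: 58 mm diameter, 118 mm tall, 0.06 kg; upright wall from the base to 81 mm up, then a shoulder and the 41 mm cap. Point: on its axis, half-way up (59 mm above its base). Frame z points to its cap. It has one identical twin, white_2; which of the two is which does not matter.
- white_2_mid (a point): White bottle with a white screw cap: 58 mm diameter, 118 mm tall, 0.06 kg; upright wall from the base to 81 mm up, then a shoulder and the 41 mm cap. Point: on its axis, half-way up (59 mm above its base). Frame z points to its cap. It has one identical twin, white_1; which of the two is which does not matter.
- rotor: Metal 6-bucket rotor, fixed, 276 mm across. Origin: under its centre, on the bench; z up. Bucket axes 95 mm from the centre at 0, 60 .. 300 deg from its x axis. Bucket floor 18 mm, rim 46 mm above the bench; bore 70 mm, 80 inside and 86 outside at the rim. Hub up to 44 mm, 28 mm knob on it to 58 mm. At the start every bucket holds a bottle and none faces its twin. Most finger room: along the line hub to bucket.
- pad: Empty white bench pad with a blue edge, flat, fixed, 170 x 170 mm, its top 3 mm above the bench, with room around it. Origin: under its centre, on the bench top, z up. One bottle can be parked at its middle.

How it is judged:
By the outcome, as a careful person would: the job done as asked, in the order asked, and still so for the second after the job is handed in, with the robot touching nothing.
It also fails if it takes over 96 s, if anything falls off the work surface, if the arm or the gripper's body presses on something with over 40 N, if the wrist force passes 120 N, or if a joint passes its speed limit or range.

### The arm

A 6-joint arm with a two-finger parallel gripper is mounted at the origin on a cart in front of the work surface, level with it; the furniture and walls round the work are solid. World frame = base frame: x ahead of the robot, y to its left, z up, the work surface at z = 0. Lengths are in m, angles in rad, forces in N, time in s.
With the tool pointing down it reaches from about 0.35 to 0.975 m from the base axis. Payload 4.9 kg.
Tool frame: the origin (TCP) lies at the very end of the fingers, on their centre line; the grasp point (between the pads) lies 19 mm behind it (ctrl.grip_point_offset is the distance from the TCP to the grasp point, in m); z points along the fingers, y is the line along which they close (so a half turn about z gives the same grasp; the last joint's range is limited). The gripper opens to 85 mm and grips with 20 to 120 N. Pads are 22 mm wide; open, the fingers measure 114 mm over their backs; the gripper's body (76 mm by 85 mm) begins 54 mm behind the grasp point. The pads swing forward as they close: fully open they stand 13 mm farther back than shut.
Start: joints at [1.214, 0.053, 1.613, -0, 1.476, -0.119], TCP at [0.147, 0.607, 0.231] pointing down, gripper open.
Joint ranges: [-3.01, 3.01], [-1.01, 2.22], [0.06, 2.58], [-1.02, 4.17], [0.09, 2.62], [-3.14, 3.14]. Speed limits (rad/s): [2.57, 2.57, 3.14, 3.14, 3.14, 3.14].

### API

Orientations are given as a rotation vector (axis times angle).
In Python, from station import ctrl gives the robot as it stands.
- The arm moves only by the tool send_rows, never from a script. Its argument "rows" is a list of rows, each a list of 3 entries, a list of its own where there are three numbers: the finger opening in cm, from 0 to 8.54, then the shift along the tool's x, y, z in cm, then the turn about the tool's z in degrees. A call has 1 to 10 rows; each row shifts and turns the commanded pose from where the row before left it, along the tool's axes as they then stand; what a row does not reach is not made up. A row lasts 1/8 s, in which the tool goes at most 62.5 mm and 10.7 degrees, less where a joint would pass 70% of its speed; a pose out of reach is approached as far as the arm can. A call with a gripper value outside its range is refused whole. The fingers move at their own pace and stop on an object; "newtons" is the grip in N (left out, the last holds). Time passes only in rows, so rows that do not move let the fingers close. It gives the time, the measured TCP pose, the force, the opening and the grip force at its end, in the units of the state.
- ctrl.get_obs(): the state, without advancing time (a new reading comes with each control period).
- ctrl.get_image(name): name is "scene" or "side" or "wrist"; returns a dict with "frame" (420x560x3 uint8, red, green, blue), "range_z" (420x560 float32, m along the optical axis (not along the pixel's ray), 0 where there is no reading), "fx", "fy", "cx", "cy" (pixels), "cam_to_world" (4x4, takes a point from camera to world coordinates). Camera axes: x right, y down, z forward; pixel columns grow to the right and rows downward; lengths in m; the calibration is good to about 2 mm. A picture is of the moment at which its call begins.
- ctrl.finish_job(): hands the job in; it is judged then, once.
The state is a dict: "t": time; "q": joint angles; "dq": joint speeds; "effort": joint torques, N m; "tool_pos": TCP position; "tool_rot": TCP orientation; "contact_force": force on the tool from outside, world axes, zero at the start; "wrist_torque": the same for the moment, N m; "opening": finger opening in m; "grip_force": force on a finger pad.
Only numpy, scipy, OpenCV 4.12 (cv2) and the standard library are available. Lean on these libraries where they do the work, as an engineer would, in place of code of your own. Each camera call takes 0.05 s, during which the arm holds its last target. There are 200 camera calls.

## Working session

There is one attempt and no reset: what is moved stays moved. The work goes in short steps, Python scripts to look and compute and a tool call to move; the robot and the scene stay as the last step left them, time stands still between calls to the robot, and variables do not carry over. Pictures are saved under pics/ and viewed, at most 14 in all, crops included, and the job is handed in when it is done.

Besides the shell and the picture viewer there is one more tool, called after "Call:" as a command line: name --argument value ..., lists and objects as JSON in quotes. send_rows: Moves the arm, as the interface text tells. Its arguments: {"type":"object","properties":{"rows":{"type":"array","items":{"type":"array"}},"newtons":{"type":"number"}},"required":["rows"]}

```bash
mkdir -p pics; ls; python3 - <<'E'
from station import ctrl
import cv2,numpy as np
o=ctrl.get_obs();print({k:np.round(v,3) for k,v in o.items()})
for n in("scene","side"):
    d=ctrl.get_image(n);np.savez(f"{n}.npz",**d)
    cv2.imwrite(f"pics/{n}0.png",d["frame"][...,::-1]);print(n,d["fx"],d["cx"],d["cy"],np.round(d["cam_to_world"],3))
E
```

```text
pics
{'t': np.float64(0.0), 'q': array([ 1.214,  0.053,  1.614,  0.   ,  1.476, -0.119]), 'dq': array([-0.001,  0.001,  0.   ,  0.   , -0.   ,  0.001]), 'effort': array([ 1.0000e-03, -3.9366e+01, -3.7019e+01,  0.0000e+00,  7.0000e-03,
       -0.0000e+00]), 'tool_pos': array([0.147, 0.607, 0.23 ]), 'tool_rot': array([-3.730e-01, -3.119e+00,  3.000e-03]), 'contact_force': array([-0.193, -0.125, -0.03 ]), 'wrist_torque': array([ 0.069, -0.036,  0.007]), 'grip_force': np.float64(0.0), 'opening': np.float64(0.086)}
scene 541.2366232315629 289.0027660141738 210.94997204378703 [[ 6.570e-01  6.050e-01 -4.500e-01  1.065e+00]
 [ 7.540e-01 -5.280e-01  3.910e-01 -4.790e-01]
 [-1.000e-03 -5.970e-01 -8.030e-01  1.003e+00]
 [ 0.000e+00  0.000e+00  0.000e+00  1.000e+00]]
side 425.1482419017468 280.995545453936 213.4107000682756 [[-0.93  -0.318  0.187  0.323]
 [-0.369  0.807 -0.461  0.556]
 [-0.005 -0.498 -0.867  1.11 ]
 [ 0.     0.     0.     1.   ]]
```

View pics/scene0.png

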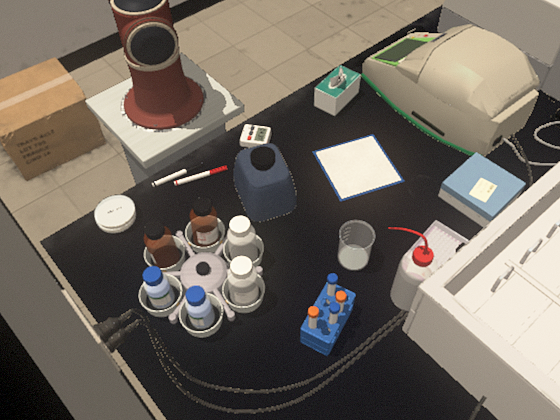

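View pics/side0.png

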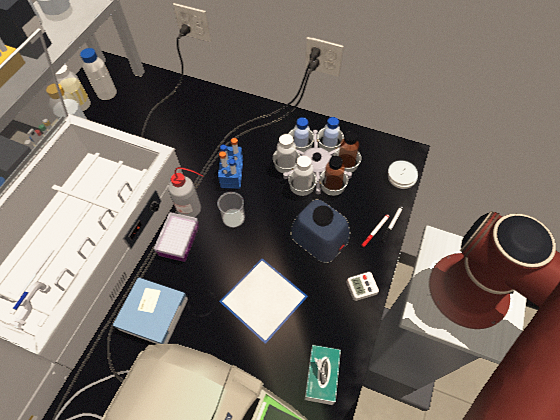

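The scene view shows the order round the rotor: amber (163,240), amber (205,220), white (240,240), white (243,280), blue (200,305), blue (155,285). The pad is at (357,167), and a tall navy jug at (265,180) stands between the two. Four moves will do it: park a white, then move an amber, a blue and the parked white.

```bash
cat > h.py <<'E'
import numpy as np,cv2
def cloud(d):
    z=d["range_z"];v,u=np.nonzero(z>0);zz=z[v,u]
    P=np.c_[(u-d["cx"])/d["fx"]*zz,(v-d["cy"])/d["fy"]*zz,zz];M=d["cam_to_world"]
    return P@M[:3,:3].T+M[:3,3],d["frame"][v,u].astype(int)
E
python3 - <<'E'
from h import *
from scipy.optimize import least_squares
R=[]
for n in("scene","side"):
    d=dict(np.load(n+".npz"));P,C=cloud(d);print(n)
    # rough rotor centre: scene pixel of the knob
    z=d["range_z"];u,v=(204,268) if n=="scene" else (318,157)
    M=d["cam_to_world"];zz=z[v,u];k=M[:3,:3]@np.array([(u-d["cx"])/d["fx"]*zz,(v-d["cy"])/d["fy"]*zz,zz])+M[:3,3];print("knob",k.round(3))
    r=np.hypot(*(P[:,:2]-k[:2]).T);
    s=(r<.15)&(P[:,2]>.108);Q=P[s];Cq=C[s]
    a=(P[:,2]>.040)&(P[:,2]<.050)&(r<.16)&(r>.06);R.append(P[a][:,:2])
    # split cap tops by clustering on a 1.5mm grid
    tops=Q
    g=np.zeros((240,240),np.uint8);ij=((tops[:,:2]-k[:2]+.18)/.0015).astype(int);g[ij[:,1],ij[:,0]]=255
    g=cv2.morphologyEx(g,cv2.MORPH_CLOSE,np.ones((3,3)));N,L=cv2.connectedComponents(g)
    lab=L[ij[:,1],ij[:,0]]
    for i in range(1,N):
        p=tops[lab==i]
        if len(p)<30:continue
        zt=np.percentile(p[:,2],90);t=(p[:,2]>zt-.004);c=np.median(p[t],0)
        e=cv2.minEnclosingCircle((p[t][:,:2]*1000).astype(np.float32))
        print(c.round(4),np.round(e[0],1),round(e[1],1),"ang",np.degrees(np.arctan2(*(c[:2]-k[:2])[::-1])).round(0),Cq[lab==i][t].mean(0).round())
    w=C.min(1)>190;pd=w&(abs(P[:,2]-.003)<.006)
    g=(np.abs(P[:,:2]-[.37,.0])<0).all(1)
    rest=P[pd];rest=rest[np.hypot(*(rest[:,:2]-np.median(rest[:,:2],0)).T)<.13]
    print("pad",cv2.minAreaRect((rest[:,:2]*1000).astype(np.float32)),rest.mean(0).round(3))
    if n=="scene":k0=k
A=np.vstack(R)
def f(x):
    c=[x[:2]+.095*np.array([np.cos(x[2]+t),np.sin(x[2]+t)]) for t in np.arange(6)*np.pi/3]
    D=np.min([np.hypot(*(A-q).T) for q in c],0);return D-.0415
best=min((least_squares(f,[*k0[:2],t],loss="soft_l1",f_scale=.002) for t in np.radians([0,20,40])),key=lambda s:s.cost)
print(best.x[:2],np.degrees(best.x[2]),np.median(abs(best.fun)),len(A))
for i in range(6):
    t=best.x[2]+i*np.pi/3;print(i,(best.x[:2]+.095*np.array([np.cos(t),np.sin(t)])).round(4))
P,C=cloud(dict(np.load("scene.npz")));
s=(P[:,2]>.06)&(P[:,0]<.9)&(P[:,0]>.3)&(abs(P[:,1])<.65)
import collections
H=collections.defaultdict(float)
for p in P[s]:
    q=tuple((p[:2]//.05*5).astype(int));H[q]=max(H[q],round(p[2],2))
print(sorted(H.items()))
E
```

```text
scene
knob [ 0.53  -0.242  0.058]
[ 0.5114 -0.3374  0.121 ] [ 510.6 -337.8] 17.9 ang -101.0 [ 65. 104. 174.]
[ 0.5984 -0.3009  0.121 ] [ 598.6 -300.2] 18.0 ang -41.0 [ 74. 110. 179.]
[ 0.4394 -0.2817  0.1429] [ 438.3 -282.4] 20.1 ang -156.0 [51. 47. 45.]
[ 0.6142 -0.2048  0.1367] [ 613.4 -203.8] 21.5 ang 24.0 [245. 241. 228.]
[ 0.4543 -0.18    0.1428] [ 453.8 -179.2] 20.0 ang 141.0 [47. 43. 41.]
[ 0.5388 -0.149   0.1369] [ 537.7 -150.2] 21.4 ang 85.0 [243. 239. 226.]
pad ((499.53570556640625, 205.13284301757812), (114.02442932128906, 163.20506286621094), 69.9591293334961) [0.492 0.201 0.004]
side
knob [ 0.519 -0.236  0.052]
[ 0.5098 -0.3283  0.1194] [ 510.7 -331.5] 17.7 ang -96.0 [ 46.  93. 177.]
[ 0.5981 -0.2953  0.1195] [ 597.9 -295.5] 17.6 ang -37.0 [ 50.  99. 190.]
[ 0.4398 -0.2746  0.1413] [ 440.2 -276.3] 19.7 ang -154.0 [27. 25. 26.]
[ 0.6141 -0.2012  0.1353] [ 614.2 -200.1] 21.0 ang 20.0 [247. 244. 237.]
[ 0.4523 -0.1739  0.1416] [ 452.3 -173.6] 18.0 ang 137.0 [28. 26. 27.]
[ 0.5373 -0.1422  0.1354] [ 537.9 -144.5] 21.0 ang 79.0 [243. 240. 232.]
pad ((507.74908447265625, 225.5
[... 5950 characters left out ...]
64(0.07)), ((np.int64(80), np.int64(-15)), np.float64(0.07)), ((np.int64(80), np.int64(0)), np.float64(0.22)), ((np.int64(80), np.int64(5)), np.float64(0.21)), ((np.int64(85), np.int64(-50)), np.float64(0.84)), ((np.int64(85), np.int64(-5)), np.float64(0.2)), ((np.int64(85), np.int64(0)), np.float64(0.2)), ((np.int64(85), np.int64(5)), np.float64(0.2)), ((np.int64(85), np.int64(10)), np.float64(0.2)), ((np.int64(85), np.int64(15)), np.float64(0.2)), ((np.int64(85), np.int64(20)), np.float64(0.2)), ((np.int64(85), np.int64(25)), np.float64(0.2)), ((np.int64(85), np.int64(30)), np.float64(0.19)), ((np.int64(85), np.int64(35)), np.float64(0.2)), ((np.int64(85), np.int64(40)), np.float64(0.19))]
```

```bash
cat > go.py <<'E'
# usage: go.py x y z yaw(deg, of tool y) -> turn first, then shift in cm in the turned axes
import sys,numpy as np
from scipy.spatial.transform import Rotation as R
from station import ctrl
x,y,z,w=map(float,sys.argv[1:5]);o=ctrl.get_obs()
r=R.from_rotvec(o["tool_rot"]).as_matrix();now=np.degrees(np.arctan2(r[1,1],r[0,1]))
turn=-((w-now+90)%180-90);r2=r@R.from_euler("z",turn,degrees=True).as_matrix()
d=np.array([x,y,z])-o["tool_pos"]
print("t",o["t"].round(2),"pos",o["tool_pos"].round(4),"yaw",now.round(1),"tilt",np.degrees(np.arccos(-r[2,2])).round(2),"q6",o["q"][5].round(2),
"turn",turn.round(1),"shift_after_turn",(r2.T@d*100).round(2),"shift_unturned",(r.T@d*100).round(2))
E
python3 - <<'E'
from h import *
from station import ctrl
print(ctrl.grip_point_offset)
for n in("scene","side"):
    d=dict(np.load(n+".npz"));f=d["frame"].astype(int);P=None
    m=((f.min(2)>170)).astype(np.uint8);N,L,S,c=cv2.connectedComponentsWithStats(m)
    i=L[167,357] if n=="scene" else L[300,263]
    ct=max(cv2.findContours((L==i).astype(np.uint8),0,1)[0],key=cv2.contourArea)[:,0]
    M=d["cam_to_world"];ray=np.c_[(ct[:,0]-d["cx"])/d["fx"],(ct[:,1]-d["cy"])/d["fy"],np.ones(len(ct))]@M[:3,:3].T
    Q=M[:3,3]+ray*((.003-M[2,3])/ray[:,2])[:,None]
    print(n,cv2.minAreaRect((Q[:,:2]*1000).astype(np.float32)))
E
python3 go.py .5379 -.146 .25 82
```

```text
0.0187
scene ((508.76708984375, 226.02426147460938), (159.15731811523438, 159.603271484375), 70.14588165283203)
side ((509.1051940917969, 230.32516479492188), (158.25003051757812, 158.8251190185547), 70.04155731201172)Traceback (most recent call last):
  File "go.py", line 9, in <module>
    print("t",o["t"].round(2),"pos",o["tool_pos"].round(4),"yaw",now.round(1),"tilt",np.degrees(np.arccos(-r[2,2])).round(2),"q6",o["q"][5].round(2),
              ^^^^^^^^^^^^
AttributeError: 'float' object has no attribute 'round'
```

Call:
send_rows --rows '[[8.5,[-1.5,-1.8,-2.0],0],[8.5,[-3,-3.5,-1],0],[8.5,[-3.3,-3.8,0],0],[8.5,[-3.3,-3.8,0],0],[8.5,[-3.3,-3.8,0],0],[8.5,[-3.3,-3.8,0],0],[8.5,[-3.3,-3.8,0],0],[8.5,[-3.3,-3.8,0],0],[8.5,[-3.3,-3.8,0],0],[8.5,[-3.3,-3.8,0],0]]' --newtons 30

```text
t: 1.35
tool_pos: [0.3637, 0.1861, 0.261]
tool_rot: [0.372, 3.119, 0.0]
contact_force: [0.8, 0.8, 0.5]
opening: 0.0852
grip_force: 0.0
```

```bash
sed -i 's/"t",o\["t"\].round(2)/"t",round(float(o["t"]),2)/' go.py; python3 go.py .5379 -.146 .25 82
```

```text
t 1.35 pos [0.3637 0.1861 0.261 ] yaw 76.4 tilt 0.0 q6 -1.04 turn -5.6 shift_after_turn [-21.88 -30.46   1.09] shift_unturned [-24.75 -28.18   1.09]
```

Call:
send_rows --rows '[[8.5,[-3.1,-3.5,0],-5.6],[8.5,[-2.9,-4.0,0],0],[8.5,[-2.9,-4.0,0],0],[8.5,[-2.9,-4.0,0],0],[8.5,[-2.9,-4.0,0],0],[8.5,[-2.9,-4.0,0.3],0],[8.5,[-2.4,-3.6,0.4],0],[8.5,[-1.5,-2.4,0.4],0],[8.5,[-0.6,-0.9,0],0],[8.5,[0,0,0],0]]'

```text
t: 2.6
tool_pos: [0.5358, -0.1464, 0.25]
tool_rot: [-0.22, -3.133, -0.001]
contact_force: [1.0, 0.6, -0.4]
opening: 0.0851
grip_force: 0.0
```

```bash
python3 go.py .5379 -.146 .25 82; python3 - <<'E'
from station import ctrl
import cv2,numpy as np
d=ctrl.get_image("wrist");np.savez("w1.npz",**d);cv2.imwrite("pics/w1.png",d["frame"][...,::-1]);print(d["cam_to_world"].round(3))
E
```

```text
t 2.6 pos [ 0.5358 -0.1464  0.25  ] yaw 81.9 tilt 0.06 q6 -1.83 turn -0.1 shift_after_turn [-0.21  0.07  0.  ] shift_unturned [-0.21  0.07  0.  ]
[[ 0.14   0.938  0.316  0.453]
 [ 0.99  -0.133 -0.044 -0.134]
 [ 0.001  0.319 -0.948  0.393]
 [ 0.     0.     0.     1.   ]]
```

View pics/w1.png

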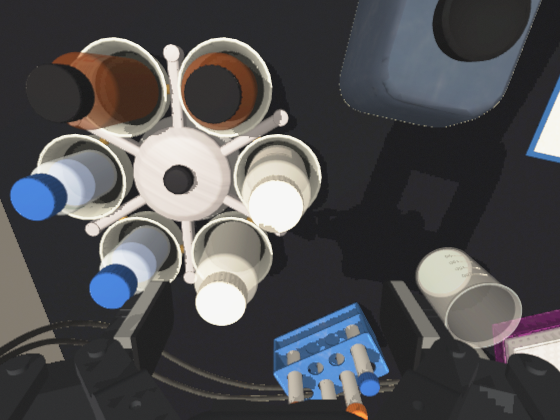

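The wrist view shows the rotor whole, with its knob at (178,180). Slot 1's white cap is at (276,205) and slot 0's white cap at (220,302). I'll measure the rotor once more from this view.

```bash
python3 - <<'E'
from h import *
from scipy.optimize import least_squares
P,C=cloud(dict(np.load("w1.npz")));k=np.array([.5245,-.24]);r=np.hypot(*(P[:,:2]-k).T)
Q=P[(r<.15)&(P[:,2]>.112)&(P[:,2]<.15)][:,:]
g=np.zeros((240,240),np.uint8);ij=((Q[:,:2]-k+.18)/.0015).astype(int);g[ij[:,1],ij[:,0]]=255
g=cv2.morphologyEx(g,cv2.MORPH_CLOSE,np.ones((3,3)));N,L=cv2.connectedComponents(g);lab=L[ij[:,1],ij[:,0]]
for i in range(1,N):
    p=Q[lab==i]
    if len(p)<50:continue
    t=p[p[:,2]>np.percentile(p[:,2],90)-.004];e=cv2.minEnclosingCircle((t[:,:2]*1000).astype(np.float32));print(np.round(e[0],1),round(e[1],1),t[:,2].mean().round(4))
n=P[(r<.03)&(P[:,2]>.052)];e=cv2.minEnclosingCircle((n[:,:2]*1000).astype(np.float32));print("knob",np.round(e[0],1),e[1])
A=P[(P[:,2]>.044)&(P[:,2]<.049)&(r<.16)&(r>.05)][:,:2]
def f(x):
    c=[x[:2]+.095*np.array([np.cos(x[2]+t),np.sin(x[2]+t)]) for t in np.arange(6)*np.pi/3]
    D=np.min([np.hypot(*(A-q).T) for q in c],0);return D-.0415
b=least_squares(f,[*k,.382],loss="soft_l1",f_scale=.002)
print(b.x[:2],np.degrees(b.x[2]),np.median(abs(b.fun)),len(A))
for i in range(6):
    t=b.x[2]+i*np.pi/3;print(i,(b.x[:2]+.095*np.array([np.cos(t),np.sin(t)])).round(4))
E
```

```text
[ 509.3 -333.5] 18.4 0.1198
[ 596.2 -296.9] 18.0 0.1197
[ 436.7 -278.8] 19.3 0.142
[ 612.  -201.4] 21.2 0.1358
[ 452.  -176.1] 18.8 0.1421
[ 536.5 -146.1] 20.9 0.1359
knob [ 522.6 -230.9] 21.067724227905273
[ 0.52382062 -0.23908786] 21.917147143084517 0.0010514890360642931 4816
0 [ 0.612  -0.2036]
1 [ 0.5372 -0.145 ]
2 [ 0.449  -0.1805]
3 [ 0.4357 -0.2745]
4 [ 0.5105 -0.3331]
5 [ 0.5986 -0.2977]
```

Call:
send_rows --rows '[[8.5,[-0.1,0,2],0],[8.5,[0,0,4],0],[8.5,[0,0,4.5],0],[8.5,[0,0,4],0],[8.5,[0,0,2.5],0],[8.5,[0,0,1.2],0],[8.5,[0,0,0],0],[5,[0,0,0],0],[5,[0,0,0],0],[5,[0,0,0],0]]'

```text
t: 3.9
tool_pos: [0.5382, -0.1472, 0.0702]
tool_rot: [0.22, 3.131, -0.001]
contact_force: [-0.0, 0.5, 4.2]
opening: 0.0563
grip_force: 32.4
```

Call:
send_rows --rows '[[5,[0,0,0],0],[5,[0,0,-0.7],0],[5,[0,0,-1.5],0],[5,[0,0,-2.5],0],[5,[0,0,-4],0],[5,[0,0,-4],0],[5,[0,0,-3],0],[5,[0,0,-2],0],[5,[0,0,-0.5],0]]'

```text
t: 5.03
tool_pos: [0.5374, -0.1469, 0.252]
tool_rot: [0.22, 3.132, -0.001]
contact_force: [0.3, -0.2, -0.5]
opening: 0.0566
grip_force: 32.1
```

```bash
python3 go.py .509 .228 .25 82; python3 - <<'E'
from station import ctrl
import cv2,numpy as np
d=ctrl.get_image("scene");cv2.imwrite("pics/s1.png",d["frame"][100:380,80:400,::-1])
E
```

```text
t 5.03 pos [ 0.5374 -0.1469  0.252 ] yaw 82.0 tilt 0.14 q6 -1.83 turn -0.0 shift_after_turn [ 8.03 36.73  0.15] shift_unturned [ 8.04 36.73  0.15]
```

View pics/s1.png

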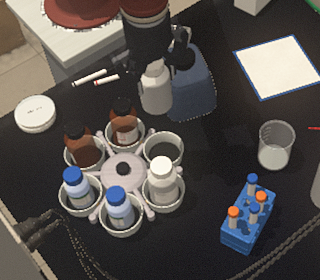

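The white bottle hangs upright in the gripper, around (157,85) in the crop, and slot 1 is empty. Next, the pad.

Call:
send_rows --rows '[[5,[0.3,1.5,0],0],[5,[0.7,3.2,0],0],[5,[1,4.5,0],0],[5,[1.1,5,0],0],[5,[1.1,5,0],0],[5,[1.1,5,0],0],[5,[1.1,5,0],0],[5,[0.9,4,1],0],[5,[0.5,2.5,2],0],[5,[0.2,1,3],0]]'

```text
t: 6.32
tool_pos: [0.5077, 0.2302, 0.1888]
tool_rot: [-0.216, -3.133, -0.0]
contact_force: [0.5, 0.2, -0.0]
opening: 0.0564
grip_force: 32.1
```

Call:
send_rows --rows '[[5,[0,0,4],0],[5,[0,0,4],0],[5,[0,0,3],0],[5,[0,0,1.5],0],[5,[0,0,0.5],0],[5,[0,0,0],0]]'

```text
t: 7.08
tool_pos: [0.5092, 0.2282, 0.0609]
tool_rot: [0.22, 3.133, 0.001]
contact_force: [-0.2, -0.5, -0.3]
opening: 0.0565
grip_force: 32.1
```

Expected touchdown is at TCP z ≈ 0.055.

Call:
send_rows --rows '[[5,[0,0,0.3],0],[5,[0,0,0.2],0],[5,[0,0,0],0],[6.2,[0,0,0],0],[7,[0,0,0],0],[8.5,[0,0,0],0],[8.5,[0,0,0],0]]'

```text
t: 7.95
tool_pos: [0.5089, 0.2279, 0.0554]
tool_rot: [0.22, 3.134, 0.0]
contact_force: [0.4, 0.2, 0.4]
opening: 0.0849
grip_force: 0.0
```

Call:
send_rows --rows '[[8.5,[0,0,-1.5],0],[8.5,[0,0,-4],0],[8.5,[0,0,-5],0],[8.5,[0,0,-5],0],[8.5,[0,0,-3],0],[8.5,[0,0,-1],0]]'

```text
t: 8.7
tool_pos: [0.5101, 0.2282, 0.2543]
tool_rot: [0.219, 3.128, 0.003]
contact_force: [-0.2, -0.5, 0.3]
opening: 0.0852
grip_force: 0.0
```

```bash
python3 go.py .5964 -.2972 .25 141.9;python3 - <<'E'
from station import ctrl
import cv2,numpy as np
d=ctrl.get_image("scene");np.savez("sp.npz",**d);cv2.imwrite("pics/s2.png",d["frame"][60:380,80:450,::-1])
E
```

```text
t 8.7 pos [0.5101 0.2282 0.2543] yaw 82.0 tilt 0.33 q6 -1.14 turn -59.9 shift_after_turn [ 36.02 -39.21   0.39] shift_unturned [-15.88 -50.83   0.39]
```

View pics/s2.png

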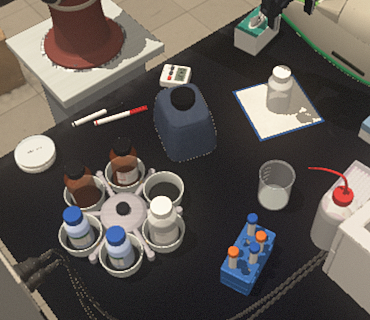

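The white bottle stands upright on the pad, around (280,92). I'll add a row splitter for moves that travel and turn together.

```bash
cat >> go.py <<'E'
if len(sys.argv)>5:  # n [turn]: split travel+turn over n smooth rows
    n=int(sys.argv[5]);T=float(sys.argv[6]) if len(sys.argv)>6 else turn
    s=np.interp(np.arange(n),[0,1,2,n-3,n-2,n-1],[.35,.7,1,1,.7,.35]);s/=s.sum()
    for f in s:
        print([*(r.T@d*f*100).round(1).tolist(),round(T*f,1)]);r=r@R.from_euler("z",T*f,degrees=True).as_matrix()
E
python3 go.py .5964 -.2972 .25 141.9 16 120.1
```

```text
t 8.75 pos [0.5099 0.2282 0.2538] yaw 82.0 tilt 0.28 q6 -1.14 turn -59.9 shift_after_turn [ 36.01 -39.22   0.35] shift_unturned [-15.9  -50.82   0.35]
[-0.4, -1.3, 0.0, np.float64(3.0)]
[-0.9, -2.5, 0.0, np.float64(6.0)]
[-1.7, -3.4, 0.0, np.float64(8.5)]
[-2.2, -3.1, 0.0, np.float64(8.5)]
[-2.6, -2.7, 0.0, np.float64(8.5)]
[-3.0, -2.3, 0.0, np.float64(8.5)]
[-3.3, -1.9, 0.0, np.float64(8.5)]
[-3.5, -1.4, 0.0, np.float64(8.5)]
[-3.7, -0.8, 0.0, np.float64(8.5)]
[-3.8, -0.3, 0.0, np.float64(8.5)]
[-3.8, 0.3, 0.0, np.float64(8.5)]
[-3.7, 0.8, 0.0, np.float64(8.5)]
[-3.5, 1.4, 0.0, np.float64(8.5)]
[-3.3, 1.9, 0.0, np.float64(8.5)]
[-2.1, 1.6, 0.0, np.float64(6.0)]
[-0.9, 0.9, 0.0, np.float64(3.0)]
```

Call:
send_rows --rows '[[8.5,[-0.4,-1.3,0],3],[8.5,[-0.9,-2.5,0],6],[8.5,[-1.7,-3.4,0],8.5],[8.5,[-2.2,-3.1,0],8.5],[8.5,[-2.6,-2.7,0],8.5],[8.5,[-3,-2.3,0],8.5],[8.5,[-3.3,-1.9,0],8.5],[8.5,[-3.5,-1.4,0],8.5],[8.5,[-3.7,-0.8,0],8.5],[8.5,[-3.8,-0.3,0],8.5]]'

```text
t: 10.0
tool_pos: [0.5636, -0.1125, 0.2475]
tool_rot: [-2.129, -2.305, 0.003]
contact_force: [0.9, 0.4, -0.0]
opening: 0.0849
grip_force: 0.0
```

Call:
send_rows --rows '[[8.5,[-3.8,0.3,0],8.5],[8.5,[-3.7,0.8,0],8.5],[8.5,[-3.5,1.4,0],8.5],[8.5,[-3.3,1.9,0],8.5],[8.5,[-2.1,1.6,0],6],[8.5,[-0.9,0.9,0],3],[8.5,[0,0,0],0]]'

```text
t: 10.88
tool_pos: [0.5941, -0.3001, 0.2474]
tool_rot: [-2.822, -1.371, 0.004]
contact_force: [-0.9, -0.3, 0.2]
opening: 0.0852
grip_force: 0.0
```

```bash
python3 go.py .5964 -.2970 .055 141.9
```

```text
t 10.88 pos [ 0.5941 -0.3001  0.2474] yaw -38.2 tilt 0.26 q6 0.09 turn -0.1 shift_after_turn [ 0.39  0.08 19.24] shift_unturned [ 0.39  0.08 19.24]
```

Call:
send_rows --rows '[[8.5,[0.4,0.1,2],0],[8.5,[0,0,4],0],[8.5,[0,0,5],0],[8.5,[0,0,4],0],[8.5,[0,0,3],0],[8.5,[0,0,1.2],0],[8.5,[0,0,0],0],[4,[0,0,0],0],[4,[0,0,0],0],[4,[0,0,0],0]]'

```text
t: 12.12
tool_pos: [0.5999, -0.2973, 0.0604]
tool_rot: [2.821, 1.375, 0.003]
contact_force: [-0.3, 0.9, 4.3]
opening: 0.0463
grip_force: 31.3
```

Call:
send_rows --rows '[[4,[0,0,0],0],[4,[0,0,0],0]]'

```text
t: 12.38
tool_pos: [0.5999, -0.2974, 0.0603]
tool_rot: [2.822, 1.375, 0.003]
contact_force: [-0.1, -0.5, 6.6]
opening: 0.0463
grip_force: 31.5
```

Call:
send_rows --rows '[[4,[0,0,-0.7],0],[4,[0,0,-1.5],0],[4,[0,0,-3],0],[4,[0,0,-4],0],[4,[0,0,-3.5],0],[4,[0,0,-2],0],[4,[0,0,-0.7],0],[4,[0,0,0],0]]'

```text
t: 13.38
tool_pos: [0.5985, -0.2964, 0.2116]
tool_rot: [-2.823, -1.376, 0.001]
contact_force: [-0.4, -0.2, -1.1]
opening: 0.0462
grip_force: 31.0
```

```bash
python3 go.py .5372 -.145 .21 81.9 8 60.1
```

```text
t 13.38 pos [ 0.5985 -0.2964  0.2116] yaw -38.0 tilt 0.06 q6 0.09 turn 60.1 shift_after_turn [ -8.2  -14.13   0.17] shift_unturned [  8.15 -14.16   0.17]
[0.5, -0.8, 0.0, np.float64(3.4)]
[0.8, -1.7, 0.0, np.float64(6.9)]
[0.9, -2.5, 0.0, np.float64(9.9)]
[0.5, -2.6, 0.0, np.float64(9.9)]
[-0.0, -2.7, 0.0, np.float64(9.9)]
[-0.5, -2.6, 0.0, np.float64(9.9)]
[-0.6, -1.8, 0.0, np.float64(6.9)]
[-0.4, -0.8, 0.0, np.float64(3.4)]
```

Call:
send_rows --rows '[[4,[0.5,-0.8,0],3.4],[4,[0.8,-1.7,0],6.9],[4,[0.9,-2.5,0],9.9],[4,[0.5,-2.6,0],9.9],[4,[0,-2.7,0],9.9],[4,[-0.5,-2.6,0],9.9],[4,[-0.6,-1.8,0],6.9],[4,[-0.4,-0.8,0],3.4],[4,[0,0,0],0]]'

```text
t: 14.5
tool_pos: [0.5375, -0.1448, 0.2103]
tool_rot: [-3.133, 0.223, 0.005]
contact_force: [0.3, -0.5, -1.0]
opening: 0.0463
grip_force: 31.0
```

```bash
python3 go.py .5372 -.145 .063 81.9
```

```text
t 14.5 pos [ 0.5375 -0.1448  0.2103] yaw -98.1 tilt 0.19 q6 1.32 turn -0.0 shift_after_turn [ 0.02  0.04 14.73] shift_unturned [ 0.02  0.04 14.73]
```

Call:
send_rows --rows '[[4,[0,0,2],0],[4,[0,0,4],0],[4,[0,0,4],0],[4,[0,0,2.5],0],[4,[0,0,1.2],0],[4,[0,0,0.6],0],[4,[0,0,0.3],0],[4,[0,0,0.2],0],[4,[0,0,0],0]]'

```text
t: 15.62
tool_pos: [0.539, -0.1457, 0.065]
tool_rot: [3.133, -0.225, 0.002]
contact_force: [0.0, -0.2, -0.5]
opening: 0.0465
grip_force: 31.0
```

Call:
send_rows --rows '[[4,[0,0,0.2],0],[4,[0,0,0.2],0],[4,[0,0,0],0],[5.5,[0,0,0],0],[6.5,[0,0,0],0],[8.5,[0,0,0],0],[8.5,[0,0,0],0]]'

```text
t: 16.5
tool_pos: [0.5385, -0.1456, 0.0604]
tool_rot: [3.133, -0.225, 0.0]
contact_force: [-0.6, 0.6, -1.0]
opening: 0.0851
grip_force: 0.0
```

Call:
send_rows --rows '[[8.5,[0,0,-1.5],0],[8.5,[0,0,-4],0],[8.5,[0,0,-5],0],[8.5,[0,0,-4],0],[8.5,[0,0,-2],0]]'

```text
t: 17.12
tool_pos: [0.5397, -0.146, 0.2295]
tool_rot: [3.132, -0.225, 0.008]
contact_force: [0.7, 0.0, -0.7]
opening: 0.0845
grip_force: 0.0
```

```bash
python3 go.py .4375 -.2785 .23 21.9 8; python3 - <<'E'
from station import ctrl
import cv2,numpy as np
d=ctrl.get_image("side");cv2.imwrite("pics/s3.png",cv2.resize(d["frame"][90:290,200:420,::-1],None,fx=2.5,fy=2.5))
E
```

```text
t 17.12 pos [ 0.5397 -0.146   0.2295] yaw -98.2 tilt 0.32 q6 1.32 turn 59.9 shift_after_turn [ 8.48 14.42 -0.07] shift_unturned [-8.22 14.57 -0.07]
[-0.5, 0.8, -0.0, np.float64(3.4)]
[-0.8, 1.7, -0.0, np.float64(6.9)]
[-0.9, 2.6, -0.0, np.float64(9.8)]
[-0.4, 2.7, -0.0, np.float64(9.8)]
[0.0, 2.7, -0.0, np.float64(9.8)]
[0.5, 2.7, -0.0, np.float64(9.8)]
[0.7, 1.8, -0.0, np.float64(6.9)]
[0.4, 0.9, -0.0, np.float64(3.4)]
```

View pics/s3.png

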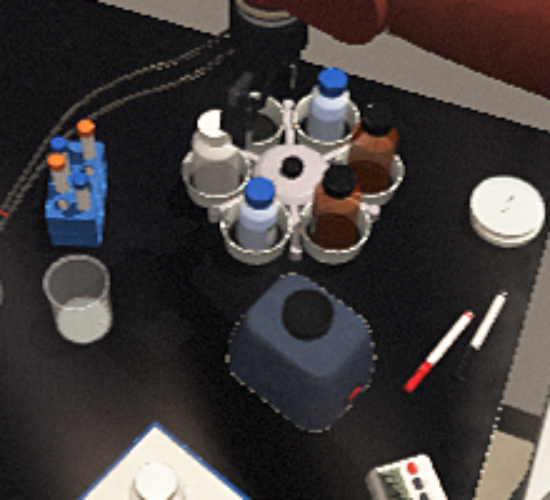

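The moved blue now stands upright in slot 1 at (260,220), facing the other blue at (330,110). Slot 5 is empty. Next is the amber in slot 3.

Call:
send_rows --rows '[[8.5,[-0.5,0.8,0],3.4],[8.5,[-0.8,1.7,0],6.9],[8.5,[-0.9,2.6,0],9.8],[8.5,[-0.4,2.7,0],9.8],[8.5,[0,2.7,0],9.8],[8.5,[0.5,2.7,0],9.8],[8.5,[0.7,1.8,0],6.9],[8.5,[0.4,0.9,0],3.4],[8.5,[0,0,0],0]]'

```text
t: 18.3
tool_pos: [0.4359, -0.2774, 0.2237]
tool_rot: [-2.603, 1.758, 0.004]
contact_force: [0.1, -0.7, -0.5]
opening: 0.085
grip_force: 0.0
```

```bash
python3 go.py .4373 -.2787 .074 21.9
```

```text
t 18.3 pos [ 0.4359 -0.2774  0.2237] yaw -158.1 tilt 0.15 q6 2.05 turn 0.0 shift_after_turn [ 0.2  -0.1  14.97] shift_unturned [ 0.2  -0.1  14.97]
```

Call:
send_rows --rows '[[8.5,[0.2,-0.1,2],0],[8.5,[0,0,4],0],[8.5,[0,0,4.5],0],[8.5,[0,0,3],0],[8.5,[0,0,1.4],0],[8.5,[0,0,0],0],[5,[0,0,0],0],[5,[0,0,0],0],[5,[0,0,0],0],[5,[0,0,0],0]]' --newtons 40

```text
t: 19.55
tool_pos: [0.4396, -0.2801, 0.0783]
tool_rot: [2.604, -1.757, 0.006]
contact_force: [0.4, -0.5, 5.9]
opening: 0.054
grip_force: 43.0
```

Call:
send_rows --rows '[[5,[0,0,-0.7],0],[5,[0,0,-1.5],0],[5,[0,0,-3],0],[5,[0,0,-4],0],[5,[0,0,-4],0],[5,[0,0,-2],0],[5,[0,0,-0.7],0],[5,[0,0,0],0]]'

```text
t: 20.55
tool_pos: [0.4381, -0.2787, 0.2343]
tool_rot: [-2.604, 1.757, 0.002]
contact_force: [-0.4, -0.3, -2.2]
opening: 0.0539
grip_force: 42.6
```

```bash
python3 go.py .5986 -.2977 .235 141.9 8
```

```text
t 20.55 pos [ 0.4381 -0.2787  0.2343] yaw -158.0 tilt 0.08 q6 2.05 turn 60.1 shift_after_turn [ -8.41 -13.8   -0.09] shift_unturned [  7.77 -14.17  -0.09]
[0.4, -0.8, -0.0, np.float64(3.4)]
[0.8, -1.7, -0.0, np.float64(6.9)]
[0.8, -2.5, -0.0, np.float64(9.8)]
[0.4, -2.6, -0.0, np.float64(9.8)]
[-0.1, -2.6, -0.0, np.float64(9.8)]
[-0.5, -2.6, -0.0, np.float64(9.8)]
[-0.7, -1.7, -0.0, np.float64(6.9)]
[-0.4, -0.8, -0.0, np.float64(3.4)]
```

Turning +60° would take joint 6 past its range, so I'll turn −120° instead.

```bash
python3 go.py .5986 -.2977 .235 141.9 15 -119.9
```

```text
t 20.55 pos [ 0.4381 -0.2787  0.2343] yaw -158.0 tilt 0.08 q6 2.05 turn 60.1 shift_after_turn [ -8.41 -13.8   -0.09] shift_unturned [  7.77 -14.17  -0.09]
[0.2, -0.4, -0.0, np.float64(-3.2)]
[0.5, -0.7, -0.0, np.float64(-6.4)]
[0.8, -1.0, -0.0, np.float64(-9.2)]
[0.9, -0.8, -0.0, np.float64(-9.2)]
[1.0, -0.7, -0.0, np.float64(-9.2)]
[1.1, -0.5, -0.0, np.float64(-9.2)]
[1.2, -0.3, -0.0, np.float64(-9.2)]
[1.2, -0.1, -0.0, np.float64(-9.2)]
[1.2, 0.1, -0.0, np.float64(-9.2)]
[1.2, 0.3, -0.0, np.float64(-9.2)]
[1.1, 0.5, -0.0, np.float64(-9.2)]
[1.1, 0.6, -0.0, np.float64(-9.2)]
[0.9, 0.8, -0.0, np.float64(-9.2)]
[0.6, 0.7, -0.0, np.float64(-6.4)]
[0.2, 0.4, -0.0, np.float64(-3.2)]
```

Call:
send_rows --rows '[[5,[0.2,-0.4,0],-3.2],[5,[0.5,-0.7,0],-6.4],[5,[0.8,-1.0,0],-9.2],[5,[0.9,-0.8,0],-9.2],[5,[1.0,-0.7,0],-9.2],[5,[1.1,-0.5,0],-9.2],[5,[1.2,-0.3,0],-9.2],[5,[1.2,-0.1,0],-9.2]]'

```text
t: 21.55
tool_pos: [0.5238, -0.2891, 0.2323]
tool_rot: [-3.138, 0.08, 0.006]
contact_force: [0.1, -0.2, -2.1]
opening: 0.0539
grip_force: 42.6
```

Call:
send_rows --rows '[[5,[1.2,0.1,0],-9.2],[5,[1.2,0.3,0],-9.2],[5,[1.1,0.5,0],-9.2],[5,[1.1,0.6,0],-9.2],[5,[0.9,0.8,0],-9.2],[5,[0.6,0.7,0],-6.4],[5,[0.2,0.4,0],-3.2],[5,[0,0,0],0]]'

```text
t: 22.55
tool_pos: [0.5977, -0.2993, 0.2324]
tool_rot: [-2.816, -1.384, 0.004]
contact_force: [0.7, -0.2, -2.0]
opening: 0.0546
grip_force: 42.6
```

```bash
python3 go.py .5986 -.2977 .079 141.9
```

```text
t 22.55 pos [ 0.5977 -0.2993  0.2324] yaw -37.7 tilt 0.25 q6 0.08 turn 0.4 shift_after_turn [ 0.19  0.04 15.34] shift_unturned [ 0.19  0.04 15.34]
```

Call:
send_rows --rows '[[5,[0.2,0,2],0],[5,[0,0,4],0],[5,[0,0,4],0],[5,[0,0,2.6],0],[5,[0,0,1.2],0],[5,[0,0,0.6],0],[5,[0,0,0.3],0],[5,[0,0,0.2],0],[5,[0,0,0],0]]'

```text
t: 23.68
tool_pos: [0.6, -0.2985, 0.0871]
tool_rot: [2.818, 1.386, 0.001]
contact_force: [0.7, 0.9, -2.2]
opening: 0.0539
grip_force: 42.6
```

Call:
send_rows --rows '[[5,[0,0,0.3],0],[5,[0,0,0.3],0],[5,[0,0,0.1],0],[5,[0,0,0],0]]'

```text
t: 24.18
tool_pos: [0.5995, -0.2982, 0.079]
tool_rot: [-2.819, -1.386, 0.0]
contact_force: [-0.3, 0.3, -1.8]
opening: 0.054
grip_force: 42.6
```

Call:
send_rows --rows '[[5,[0,0,0.1],0],[6,[0,0,0],0],[7,[0,0,0],0],[8.5,[0,0,0],0],[8.5,[0,0,0],0]]'

```text
t: 24.8
tool_pos: [0.5997, -0.2984, 0.0785]
tool_rot: [2.819, 1.386, 0.0]
contact_force: [-0.0, 0.4, 0.2]
opening: 0.0848
grip_force: 0.0
```

Call:
send_rows --rows '[[8.5,[0,0,-1.5],0],[8.5,[0,0,-4],0],[8.5,[0,0,-5],0],[8.5,[0,0,-4],0],[8.5,[0,0,-2],0]]'

```text
t: 25.42
tool_pos: [0.6007, -0.2989, 0.248]
tool_rot: [2.815, 1.384, 0.005]
contact_force: [1.0, 0.4, 0.3]
opening: 0.085
grip_force: 0.0
```

```bash
python3 go.py .509 .228 .25 82 16 -120; python3 - <<'E'
from station import ctrl
import cv2,numpy as np
d=ctrl.get_image("side");cv2.imwrite("pics/s4.png",cv2.resize(d["frame"][90:290,200:420,::-1],None,fx=2.5,fy=2.5))
E
```

```text
t 25.43 pos [ 0.6007 -0.2989  0.248 ] yaw -37.6 tilt 0.34 q6 0.08 turn 60.4 shift_after_turn [-16.41 -50.9   -0.41] shift_unturned [ 36.14 -39.43  -0.41]
[0.9, -1.0, -0.0, np.float64(-3.0)]
[1.9, -1.9, -0.0, np.float64(-6.0)]
[3.0, -2.4, -0.0, np.float64(-8.5)]
[3.3, -1.9, -0.0, np.float64(-8.5)]
[3.5, -1.4, -0.0, np.float64(-8.5)]
[3.7, -0.9, -0.0, np.float64(-8.5)]
[3.8, -0.3, -0.0, np.float64(-8.5)]
[3.8, 0.3, -0.0, np.float64(-8.5)]
[3.7, 0.8, -0.0, np.float64(-8.5)]
[3.5, 1.4, -0.0, np.float64(-8.5)]
[3.3, 1.9, -0.0, np.float64(-8.5)]
[3.0, 2.3, -0.0, np.float64(-8.5)]
[2.6, 2.8, -0.0, np.float64(-8.5)]
[2.2, 3.1, -0.0, np.float64(-8.5)]
[1.2, 2.4, -0.0, np.float64(-6.0)]
[0.5, 1.2, -0.0, np.float64(-3.0)]
```

View pics/s4.png

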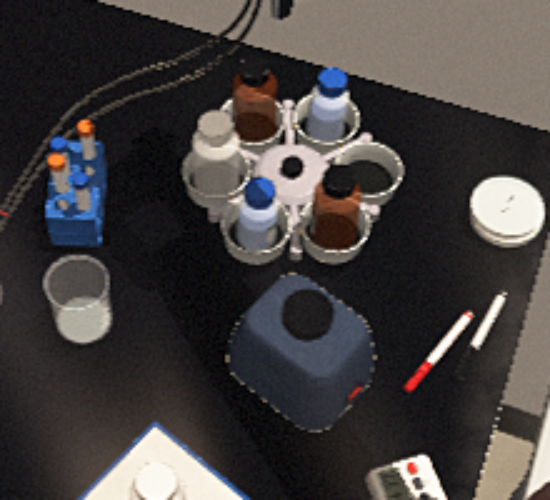

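The amber is in slot 5 at (257,105), facing the other amber at (335,215). Slot 3 is empty at (370,172) and the white bottle waits on the pad. I'll approach the pad at yaw 22°, so the last leg needs no turn.

```bash
python3 go.py .509 .228 .25 21.9 14 -59.5
```

```text
t 25.48 pos [ 0.6012 -0.2993  0.2497] yaw -37.6 tilt 0.46 q6 0.08 turn -59.5 shift_after_turn [52.36 11.12 -0.33] shift_unturned [ 36.14 -39.49  -0.33]
[1.0, -1.1, -0.0, np.float64(-1.7)]
[2.2, -2.2, -0.0, np.float64(-3.4)]
[3.3, -3.0, -0.0, np.float64(-4.9)]
[3.5, -2.7, -0.0, np.float64(-4.9)]
[3.7, -2.4, -0.0, np.float64(-4.9)]
[3.9, -2.1, -0.0, np.float64(-4.9)]
[4.1, -1.7, -0.0, np.float64(-4.9)]
[4.2, -1.4, -0.0, np.float64(-4.9)]
[4.3, -1.0, -0.0, np.float64(-4.9)]
[4.4, -0.6, -0.0, np.float64(-4.9)]
[4.4, -0.2, -0.0, np.float64(-4.9)]
[4.4, 0.1, -0.0, np.float64(-4.9)]
[3.1, 0.4, -0.0, np.float64(-3.4)]
[1.5, 0.3, -0.0, np.float64(-1.7)]
```

Call:
send_rows --rows '[[8.5,[1.0,-1.1,0],-1.7],[8.5,[2.2,-2.2,0],-3.4],[8.5,[3.3,-3.0,0],-4.9],[8.5,[3.5,-2.7,0],-4.9],[8.5,[3.7,-2.4,0],-4.9],[8.5,[3.9,-2.1,0],-4.9],[8.5,[4.1,-1.7,0],-4.9]]'

```text
t: 26.35
tool_pos: [0.5513, -0.0323, 0.2399]
tool_rot: [-2.364, -2.063, 0.005]
contact_force: [0.9, -0.5, 0.4]
opening: 0.085
grip_force: 0.0
```

Call:
send_rows --rows '[[8.5,[4.2,-1.4,0],-4.9],[8.5,[4.3,-1.0,0],-4.9],[8.5,[4.4,-0.6,0],-4.9],[8.5,[4.4,-0.2,0],-4.9],[8.5,[4.4,0.1,0],-4.9],[8.5,[3.1,0.4,0],-3.4],[8.5,[1.5,0.3,0],-1.7],[8.5,[0,0,0],0]]'

```text
t: 27.35
tool_pos: [0.5073, 0.2292, 0.2416]
tool_rot: [-1.764, -2.598, 0.004]
contact_force: [-0.2, 0.3, 0.0]
opening: 0.0852
grip_force: 0.0
```

```bash
python3 go.py .509 .228 .053 21.9
```

```text
t 27.35 pos [0.5073 0.2292 0.2416] yaw 21.7 tilt 0.17 q6 -0.09 turn -0.2 shift_after_turn [-0.17  0.17 18.86] shift_unturned [-0.17  0.17 18.86]
```

Call:
send_rows --rows '[[8.5,[-0.1,0.1,2],0],[8.5,[0,0,4],0],[8.5,[0,0,5],0],[8.5,[0,0,4],0],[8.5,[0,0,2.6],0],[8.5,[0,0,1],0],[8.5,[0,0,0],0],[5,[0,0,0],0],[5,[0,0,0],0],[5,[0,0,0],0]]' --newtons 30

```text
t: 28.6
tool_pos: [0.5108, 0.2286, 0.0591]
tool_rot: [1.765, 2.596, 0.003]
contact_force: [0.5, -1.0, 5.0]
opening: 0.0561
grip_force: 31.8
```

Call:
send_rows --rows '[[5,[0,0,0],0]]'

```text
t: 28.72
tool_pos: [0.5108, 0.2286, 0.0591]
tool_rot: [1.765, 2.597, 0.003]
contact_force: [-1.9, -0.2, 6.1]
opening: 0.0561
grip_force: 31.8
```

Call:
send_rows --rows '[[5,[0,0,-0.7],0],[5,[0,0,-1.5],0],[5,[0,0,-3],0],[5,[0,0,-4.5],0],[5,[0,0,-4.5],0],[5,[0,0,-3.5],0],[5,[0,0,-1.5],0],[5,[0,0,-0.5],0]]'

```text
t: 29.72
tool_pos: [0.5097, 0.2284, 0.255]
tool_rot: [1.766, 2.598, 0.001]
contact_force: [-0.7, 0.1, -0.7]
opening: 0.0559
grip_force: 32.1
```

```bash
python3 go.py .4357 -.2745 .25 21.9 14
```

```text
t 29.73 pos [0.5097 0.2284 0.255 ] yaw 21.6 tilt 0.05 q6 -0.09 turn -0.3 shift_after_turn [-43.9  -25.62   0.48] shift_unturned [-44.04 -25.37   0.48]
[-1.3, -0.7, 0.0, np.float64(-0.0)]
[-2.5, -1.5, 0.0, np.float64(-0.0)]
[-3.6, -2.1, 0.0, np.float64(-0.0)]
[-3.6, -2.1, 0.0, np.float64(-0.0)]
[-3.6, -2.1, 0.0, np.float64(-0.0)]
[-3.6, -2.1, 0.0, np.float64(-0.0)]
[-3.6, -2.1, 0.0, np.float64(-0.0)]
[-3.6, -2.1, 0.0, np.float64(-0.0)]
[-3.6, -2.1, 0.0, np.float64(-0.0)]
[-3.6, -2.1, 0.0, np.float64(-0.0)]
[-3.6, -2.1, 0.0, np.float64(-0.0)]
[-3.6, -2.1, 0.0, np.float64(-0.0)]
[-2.5, -1.5, 0.0, np.float64(-0.0)]
[-1.3, -0.7, 0.0, np.float64(-0.0)]
```

Call:
send_rows --rows '[[5,[-1.3,-0.7,0],0],[5,[-2.5,-1.5,0],0],[5,[-3.6,-2.1,0],0],[5,[-3.6,-2.1,0],0],[5,[-3.6,-2.1,0],0],[5,[-3.6,-2.1,0],0],[5,[-3.6,-2.1,0],0]]'

```text
t: 30.6
tool_pos: [0.47, -0.0229, 0.252]
tool_rot: [-1.765, -2.595, 0.003]
contact_force: [0.8, 0.6, 0.3]
opening: 0.0558
grip_force: 32.0
```

Call:
send_rows --rows '[[5,[-3.6,-2.1,0],0],[5,[-3.6,-2.1,0],0],[5,[-3.6,-2.1,0],0],[5,[-3.6,-2.1,0],0],[5,[-3.6,-2.1,0],0],[5,[-2.5,-1.5,0],0],[5,[-1.3,-0.7,0],0],[5,[0,0,0],0]]'

```text
t: 31.6
tool_pos: [0.433, -0.2707, 0.253]
tool_rot: [-1.767, -2.595, -0.001]
contact_force: [-0.8, 0.7, 0.6]
opening: 0.0558
grip_force: 32.0
```

```bash
python3 go.py .4357 -.2745 .0745 21.9
```

```text
t 31.6 pos [ 0.433  -0.2707  0.253 ] yaw 21.5 tilt 0.14 q6 -1.08 turn -0.4 shift_after_turn [-0.49  0.12 17.85] shift_unturned [-0.49  0.13 17.85]
```

Call:
send_rows --rows '[[5,[-0.4,0.1,2],-0.4],[5,[0,0,4],0],[5,[0,0,4.5],0],[5,[0,0,3.5],0],[5,[0,0,1.6],0],[5,[0,0,0.8],0],[5,[0,0,0.4],0],[5,[0,0,0.3],0],[5,[0,0,0],0]]'

```text
t: 32.72
tool_pos: [0.4365, -0.2743, 0.084]
tool_rot: [1.757, 2.603, -0.0]
contact_force: [0.2, -0.5, 0.0]
opening: 0.0561
grip_force: 32.1
```

Call:
send_rows --rows '[[5,[0,0,0.4],0],[5,[0,0,0.3],0],[5,[0,0,0.1],0],[5,[0,0,0],0]]'

```text
t: 33.22
tool_pos: [0.4361, -0.2738, 0.0751]
tool_rot: [-1.757, -2.604, -0.0]
contact_force: [0.1, -0.4, -0.4]
opening: 0.056
grip_force: 32.1
```

Call:
send_rows --rows '[[5,[0,0,0.1],0],[6.2,[0,0,0],0],[7,[0,0,0],0],[8.5,[0,0,0],0],[8.5,[0,0,0],0]]'

```text
t: 33.85
tool_pos: [0.4362, -0.2739, 0.0744]
tool_rot: [1.757, 2.604, -0.0]
contact_force: [0.8, 1.0, 0.1]
opening: 0.0851
grip_force: 0.0
```

Call:
send_rows --rows '[[8.5,[0,0,-1.5],0],[8.5,[0,0,-4],0],[8.5,[0,0,-5],0],[8.5,[0,0,-4],0],[8.5,[1,0,-2],0],[8.5,[3,0,0],0],[8.5,[4,0,0],0],[8.5,[4,0,0],0],[8.5,[2,0,0],0],[8.5,[0,0,0],0]]'

```text
t: 35.1
tool_pos: [0.3838, -0.1434, 0.2406]
tool_rot: [1.754, 2.603, 0.0]
contact_force: [0.1, 0.6, 0.1]
opening: 0.0849
grip_force: 0.0
```

```bash
python3 - <<'E'
from station import ctrl
import cv2,numpy as np
from h import cloud
d=ctrl.get_image("side");cv2.imwrite("pics/s5.png",cv2.resize(d["frame"][90:290,200:420,::-1],None,fx=2.5,fy=2.5))
P,C=cloud(d);k=np.array([.5238,-.2391])
for i in range(6):
    t=np.radians(21.9+60*i);c=k+.095*np.array([np.cos(t),np.sin(t)]);s=(np.hypot(*(P[:,:2]-c).T)<.03)&(P[:,2]<.2)
    z=np.percentile(P[s][:,2],95);q=P[s&(P[:,2]>z-.004)];print(i,z.round(4),np.round((q.mean(0)[:2]-c)*1000,1))
E
```

```text
0 0.137 [1.5 3.7]
1 0.1208 [-0.4  4. ]
2 0.1428 [4.3 6.2]
3 0.1346 [-10.8  12.7]
4 0.1203 [0.2 1.7]
5 0.1423 [2.5 2.4]
```

View pics/s5.png

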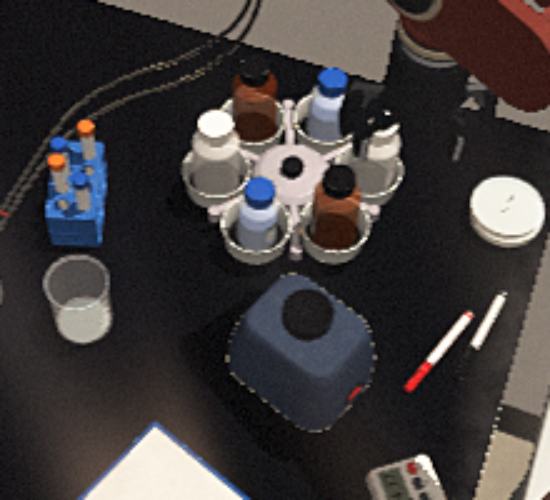

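The white bottle is in slot 3 at (380,160), facing the other white at (215,160). The gripper hides part of it from this camera, so I'll check it once from the scene camera.

```bash
python3 - <<'E'
from station import ctrl
import cv2,numpy as np
from h import cloud
d=ctrl.get_image("scene");cv2.imwrite("pics/s6.png",cv2.resize(d["frame"][170:350,110:310,::-1],None,fx=3,fy=3))
P,C=cloud(d);k=np.array([.5238,-.2391])
for i in range(6):
    t=np.radians(21.9+60*i);c=k+.095*np.array([np.cos(t),np.sin(t)]);s=(np.hypot(*(P[:,:2]-c).T)<.03)&(P[:,2]<.2)
    z=np.percentile(P[s][:,2],95);q=P[s&(P[:,2]>z-.004)];print(i,z.round(4),np.round((q.mean(0)[:2]-c)*1000,1))
E
```

```text
0 0.1382 [ 2.4 -1.7]
1 0.1221 [-0.5 -1.8]
2 0.1441 [4.9 0.6]
3 0.1383 [-1.2 -2.6]
4 0.1221 [ 0.7 -3.9]
5 0.1444 [ 2.3 -3.7]
```

View pics/s6.png

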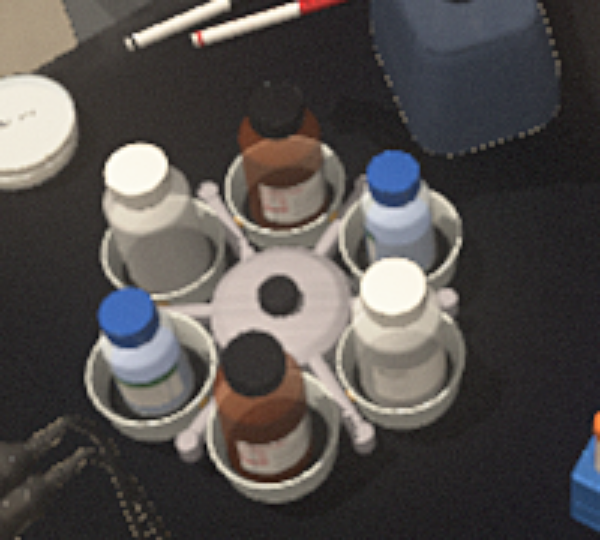

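All six bottles stand upright at the right heights: whites at (137,170) and (393,290), ambers at (275,110) and (253,360), blues at (393,178) and (128,318). Each faces its twin.

```bash
python3 -c "
from station import ctrl
print(ctrl.finish_job())"
```

```text
the job is handed in; nothing more can be done
None
```

Job handed in at about 35 s of the 96 s allowed: every bottle stands upright in its own bucket, straight across the hub from its twin, and the pad is clear.

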